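# Release the cam lock and push the cassette slide into the reader

### The job

On the desk, push the lever of the test reader's eccentric cam round until it meets the end pin, so that the cam's low point faces the roller of the cassette slide; only then push the slide by its upright plate fully home into the reader, leaving the cam at its low point. Just push with the fingers: the test cassette stays lying in its nest on the slide and is not picked up, and the stamp and the jar stay where they are. Finish with the robot clear of everything.

Things in the scene. Friction and masses are not known exactly. Their poses are not given: they have to be found in the camera images.
- reader: Desktop test reader, fixed; place and yaw vary. Origin on the desk, x = the way the slide goes in (away from the robot, yaw within 0.35 rad), y left, z up. Aluminium base plate x -105 to 175, y -135 to 135, top z = 10 mm. White housing x 10 to 161, y -120 to 20, top z = 73 mm, with a mouth in its front face for the slide. The cam is left of the housing. All else on the plate is below z = 66 mm.
- end_pin (a point): Top of the fixed dark steel end pin of the lever, 12 mm diameter, at reader frame x = 111, y = 57.5, z = 52 mm.
- cam_pivot (a point): Vertical axis of the cam, at half the height of its lever: reader frame x = 36.5, y = 70, z = 47 mm. The cam is a flat steel disc of 40 mm radius, z 14 to 28 mm, its centre 22 mm off the axis towards the side where the lever points, so the high lobe lies under the lever and the low point is opposite.
- lever_mid (a point): Point on the cam's lever, 70 mm from the axis, half-way up. The lever is a black upright bar fixed on the cam, 12 mm thick, from 10 mm behind the axis to 100 mm from it, z 32 to 62 mm above the desk; it is pushed on its flat flank. Beside it, outside the disc, the space is free down to the plate, but the slide's arm and roller (top z = 28 mm) may be near at the start.
- cam (a joint): Lever angle from above, counter-clockwise from the reader's x axis, rad. 0: lever along the reader's +x, against the end pin (hard stop), low point facing the roller, slide free. Starts at 1.7 to 2.5 (lever to the left and back towards the robot, lobe in the roller's way); turn it clockwise, through the reader's left side. Stiff: 0.22 N m, about 4 N at 60 mm; stays where left.
- push_face (a point): Middle of the rear (robot-side) face of the slide's upright plate, the face to push along the reader's +x. At the start at reader frame x = -42, y = -50, z = 46 mm. The plate is grey, 90 mm wide (y), 8 mm thick, its top at z = 62 mm.
- roller (a point): Axis of the slide's follower roller (16 mm diameter, z 14 to 28 mm), at the end of a steel arm, 10 mm thick, reaching left from the upright plate; it lies straight behind the cam's axis (73 mm at the start).
- slide (a joint): How far the slide has gone into the reader, m. 0 at the start, 0.044 fully home (hard stop, the upright plate closes the mouth, flush with the housing's front). About 2.5 N of friction, no spring. If the cam is not near its low point, the roller meets the cam's rim before home.
- nest (a point): Centre of the floor of the slide's open nest (26 x 74 mm, rim 8 mm high), z = 24 mm above the desk; its axes are the reader's.
- cassette_mid (a point): Centre of the loose white test cassette (20 x 70 x 9 mm), which lies in the nest; it rides along with the slide.
- stamp: Loose self-inking stamp, 40 x 60 mm foot, 82 mm high, left of the reader. Origin under its centre. To be left alone.
- jar: Loose clear specimen jar with white cap, 60 mm diameter, 72 mm high, right of the reader. Origin under its centre. To be left alone.
Things that resemble listed ones, but are neither listed nor needed, are in the scene too. Of the things that look like the part that bears cassette_mid, the largest one is meant.

How it is judged:
By the outcome, as a careful person would: the job done as asked, in the order asked, and still so for the second after the job is handed in, with the robot touching nothing.
It also fails if it takes over 56 s, if anything falls off the work surface, if the arm or the gripper's body presses on something with over 40 N, if the wrist force passes 120 N, or if a joint passes its speed limit or range.

### The arm

A 6-joint arm with a two-finger parallel gripper is mounted at the origin on the work surface. World frame = base frame: x ahead of the robot, y to its left, z up, the work surface at z = 0. Lengths are in m, angles in rad, forces in N, time in s.
With the tool pointing down it reaches from about 0.3 to 0.775 m from the base axis. Payload 14.6 kg.
Tool frame: the origin (TCP) lies on the centre line of the jaws, within the pads' length; the fingertips stand 25 mm ahead of it and the grasp point (between the pads) lies 6 mm ahead of it (ctrl.tip_reach is the distance from the TCP to the fingertips, in m); z points along the fingers, y is the line along which they close (so a half turn about z gives the same grasp; the last joint's range is limited). The gripper opens to 94 mm and grips with 3 to 60 N. Pads are 16 mm wide; open, the fingers measure 119 mm over their backs; the gripper's body (75 mm by 177 mm) begins 78 mm behind the grasp point.
Start: joints at [1.216, 0.3, 1.521, -0, 1.321, -0.067], TCP at [0.156, 0.527, 0.23] pointing down, gripper open.
Joint ranges: [-3.03, 3.03], [-0.79, 2.21], [0.23, 2.52], [-1.04, 4.18], [0, 3.07], [-2.55, 2.55]. Speed limits (rad/s): [2.22, 2.22, 2.57, 3.14, 3.14, 3.14].

### API

Orientations are given as [roll, pitch, yaw] about the fixed x, y, z axes, in that order (R = Rz(yaw) Ry(pitch) Rx(roll)).
In Python, from station import ctrl gives the robot as it stands. The module is installed in compiled form; this text tells all that it offers.
- The arm moves only by the tool apply_moves, never from a script. Its argument "deltas" is a list of rows, each a list of 7 numbers: the closure in counts, from 0 (fully open) to 255 (shut), then the shift along the world's x, y, z in cm, then the turn, a rotation vector about the world's x, y, z in rad. In form: [[jaw, tx, ty, tz, ax, ay, az], ...]. A call has 1 to 10 rows; each row shifts and turns the commanded pose from where the row before left it; what a row does not reach is not made up. A row lasts 1/10 s, in which the tool goes at most 50 mm and 8.59 degrees, less where a joint would pass 70% of its speed; a pose out of reach is approached as far as the arm can. A call with a gripper value outside its range is refused whole. The fingers move at their own pace and stop on an object; "grip_force" is the grip in N (left out, the last holds). Time passes only in rows, so rows that do not move let the fingers close. It gives the time, the measured TCP pose, the force, the opening and the grip force at its end, in the units of the state.
- ctrl.get_obs(): the state, without advancing time (a new reading comes with each control period).
- ctrl.camera(name): name is "scene" or "side" or "wrist"; returns a dict with "img" (384x512x3 uint8, red, green, blue), "K" (3x3 intrinsics, pixels), "pose" (4x4, takes a point from camera to world coordinates); the wrist camera has in their place "hand_eye" (4x4, takes a point from camera to tool coordinates, whose origin is the TCP and whose axes are the flange's). Camera axes: x right, y up, looking along -z (the intrinsics and any distortion apply to the point x, -y, -z); pixel columns grow to the right and rows downward; lengths in m; the calibration is good to about 2 mm. A picture is of the moment at which its call begins: read the wrist's pose just before it. There is no depth.
- ctrl.hand_in(): hands the job in; it is judged then, once.
The state is a dict: "time_s": time; "qpos": joint angles; "joint_vel": joint speeds; "tau": joint torques, N m; "ee_pos": TCP position; "eef_rot": TCP orientation; "force": force on the tool from outside, world axes, zero at the start; "moment": the same for the moment, N m; "grip_width": finger opening in m; "grip_force": force on a finger pad.
Only numpy, scipy, OpenCV 4.12 (cv2) and the standard library are available. Lean on these libraries where they do the work, as an engineer would, in place of code of your own. Each camera call takes 0.05 s, during which the arm holds its last target. There are 200 camera calls.

## Working session

There is one attempt and no reset: what is moved stays moved. The work goes in short steps, Python scripts to look and compute and a tool call to move; the robot and the scene stay as the last step left them, time stands still between calls to the robot, and variables do not carry over. Pictures are saved under pics/ and viewed, at most 10 in all, crops included, and the job is handed in when it is done.

Besides the shell and the picture viewer there is one more tool, called by a JSON object that holds its "api" and its "payload", one argument or row to a line. apply_moves: Moves the arm, as the interface text tells. Its arguments: {"type":"object","properties":{"deltas":{"type":"array"},"grip_force":{"type":"number"}},"required":["deltas"]}

```bash
mkdir -p pics
python3 - <<'E'
from station import ctrl
import cv2,numpy as np
o=ctrl.get_obs();print(o['ee_pos'],o['eef_rot'],o['grip_width'],ctrl.tip_reach)
ims=[]
for n in ("scene","side"):
    c=ctrl.camera(n);cv2.imwrite(f"pics/{n}0.png",c['img'][:,:,::-1]);np.savez(f"{n}.npz",K=c['K'],pose=c['pose'])
    print(n,c['K'].tolist(),c['pose'].round(3).tolist(),[k for k in c])
    cv2.imwrite(f"pics/{n}0b.png",cv2.resize(c['img'][:,:,::-1],(800,600),interpolation=cv2.INTER_CUBIC))
E
```

```text
[0.15604174 0.52715119 0.22987741] [-3.14041065e+00 -6.63938189e-05  2.85379329e+00] 0.09414725335330414 0.025
scene [[400.0052847790893, 0.0, 262.7161633668551], [0.0, 400.0052847790893, 191.29878320306267], [0.0, 0.0, 1.0]] [[-0.041, -0.776, 0.63, 1.133], [0.999, -0.034, 0.023, 0.03], [0.004, 0.63, 0.776, 0.778], [0.0, 0.0, 0.0, 1.0]] ['img', 'K', 'pose']
side [[385.3825888474342, 0.0, 252.66211405672794], [0.0, 385.3825888474342, 195.41991727508906], [0.0, 0.0, 1.0]] [[0.698, 0.421, -0.579, 0.04], [-0.716, 0.411, -0.564, -0.525], [-0.0, 0.809, 0.588, 0.585], [0.0, 0.0, 0.0, 1.0]] ['img', 'K', 'pose']
```

View pics/scene0b.png

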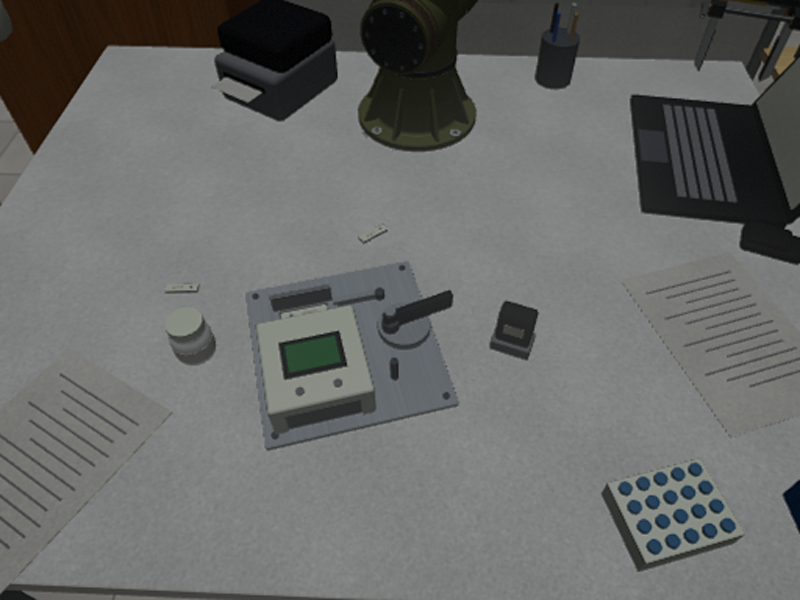

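View pics/side0b.png

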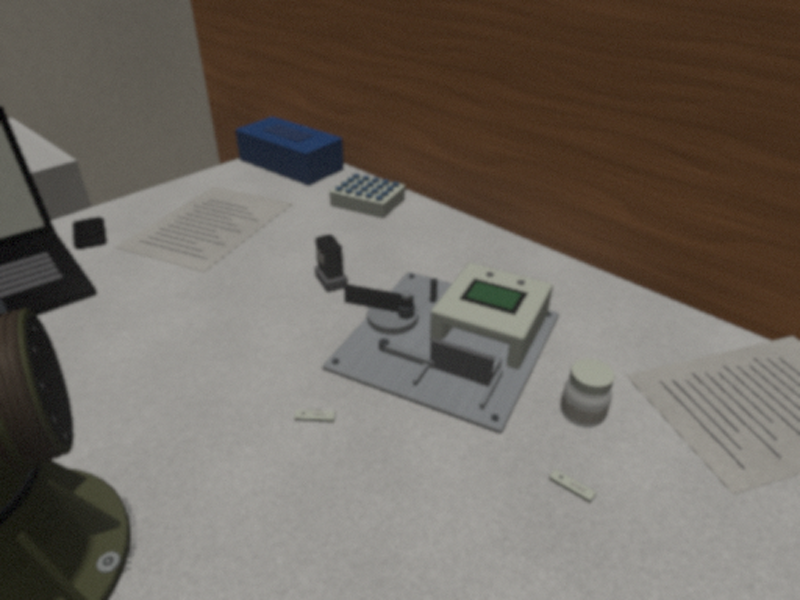

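The scene view shows the reader plate with corners at about (247,294), (408,262), (457,404) and (268,447). The lever points left and back, with its tip at (452,293). The stamp is at (515,330) and the jar at (188,335). Two loose cassettes, at (373,233) and (181,288), are decoys; the one meant lies in the nest at about (303,312). The side view agrees. Next I fit the reader pose to both views.

```bash
cat > h.py <<'E'
import numpy as np
from scipy.optimize import least_squares
C={n:np.load(n+'.npz') for n in('scene','side')}
def proj(n,P):
    K,T=C[n]['K'],C[n]['pose'];p=(np.asarray(P)-T[:3,3])@T[:3,:3]
    return np.c_[K[0,2]-K[0,0]*p[:,0]/p[:,2],K[1,2]+K[1,1]*p[:,1]/p[:,2]]
def back(n,uv,z):  # uv in 800x600 view
    K,T=C[n]['K'],C[n]['pose'];u,v=np.array(uv)*.64
    d=T[:3,:3]@np.array([(u-K[0,2])/K[0,0],-(v-K[1,2])/K[1,1],-1]);return T[:3,3]+d*(z-T[2,3])/d[2]
def r2w(q,P):
    P=np.atleast_2d(P)/1000;c,s=np.cos(q[2]),np.sin(q[2])
    return np.c_[q[0]+c*P[:,0]-s*P[:,1],q[1]+s*P[:,0]+c*P[:,1],P[:,2]]
E
python3 - <<'E'
from h import *
R=np.array([[-105,-135,10],[-105,135,10],[175,135,10],[175,-135,10],[111,57.5,52]])
m={'scene':[[247,294],[408,262],[457,404],[268,447],[395,360]],'side':[[502,430],[325,367],[410,274],[558,318],[434,280]]}
f=lambda q:np.concatenate([(proj(n,r2w(q,R))/.64-m[n]).ravel() for n in m])
s=least_squares(f,[.5,0,0],loss='soft_l1',f_scale=3);print(s.x,f(s.x).round(1).reshape(2,5,2).tolist())
q=s.x
for n in m:
    s1=least_squares(lambda q:(proj(n,r2w(q,R))/.64-m[n]).ravel(),q);print(n,s1.x)
for n,uv in(('scene',(452,293)),('side',(346,288))):
    p=back(n,uv,.062);c=r2w(q,[36.5,70,62])[0];d=p-c
    print(n,p,np.hypot(*d[:2]),np.arctan2(d[1],d[0])-q[2])
for k,P in dict(pivot=[36.5,70,47],pin=[111,57.5,52],push=[-42,-50,46]).items(): print(k,r2w(q,P)[0].round(4))
print('stamp',back('scene',(512,350),0),'top',back('side',(328,240),.082),'jar',back('scene',(185,318),.072))
E
```

```text
[ 0.56724651 -0.09788266  0.29925766] [[[-2.6, -2.4], [0.0, -1.8], [1.9, -0.6], [-3.8, 2.0], [-1.6, 1.3]], [[-0.2, 0.8], [-4.2, -1.5], [-2.6, -3.2], [1.3, -5.4], [-0.4, -0.0]]]
scene [ 0.56692068 -0.09614537  0.3000832 ]
side [ 0.56643529 -0.1007393   0.29513032]
scene [0.53819319 0.07042012 0.062     ] 0.10046102934657963 1.7170912155488678
side [0.53410659 0.06175893 0.062     ] 0.09469771702939432 1.7955286201612213
pivot [ 0.5815 -0.0202  0.047 ]
pin [ 0.6564 -0.0102  0.052 ]
push [ 0.5419 -0.158   0.046 ]
stamp [0.5941784 0.1640497 0.       ] top [0.58917148 0.16625865 0.082     ] jar [ 0.6092223  -0.30849327  0.072     ]
```

{"api": "apply_moves", "payload": {
  "deltas": [
    [255,2.5,-3.6,0,0,0,0.045],
    [255,2.5,-3.6,0,0,0,0.045],
    [255,2.5,-3.6,0,0,0,0.045],
    [255,2.5,-3.6,0,0,0,0.045],
    [255,2.5,-3.6,0,0,0,0.045],
    [255,2.5,-3.6,0,0,0,0.045],
    [255,2.5,-3.6,0,0,0,0.045],
    [255,2.5,-3.6,0,0,0,0.045],
    [255,2.5,-3.6,0,0,0,0.045],
    [255,2.5,-3.6,0,0,0,0.045]
  ]
}}

```text
time_s: 1.1
ee_pos: [0.4067, 0.1657, 0.2304]
eef_rot: [3.142, 0.0, -2.978]
force: [0.3, 0.6, -0.5]
grip_width: 0.0173
grip_force: 0.0
```

{"api": "apply_moves", "payload": {
  "deltas": [
    [255,2.5,-3.6,0,0,0,0.045],
    [255,2.5,-3.6,0,0,0,0.045],
    [255,2.5,-3.6,0,0,0,0.045],
    [255,2.5,-3.6,0,0,0,0],
    [255,0,0,0,0,0,0]
  ]
}}

```text
time_s: 1.6
ee_pos: [0.5076, 0.0199, 0.2297]
eef_rot: [-3.141, -0.001, -2.848]
force: [-0.5, 0.1, -0.5]
grip_width: 0.0005
grip_force: 0.0
```

Run:
```python
from station import ctrl
import cv2,numpy as np
o=ctrl.get_obs();c=ctrl.camera("wrist");cv2.imwrite("pics/w1.png",cv2.resize(c['img'][:,:,::-1],(800,600),interpolation=cv2.INTER_CUBIC))
from scipy.spatial.transform import Rotation as R
T=np.eye(4);T[:3,:3]=R.from_euler('xyz',o['eef_rot']).as_matrix();T[:3,3]=o['ee_pos']
np.savez('wrist.npz',K=c['K'],pose=T@c['hand_eye']);print(o['ee_pos'],o['eef_rot'],o['qpos'],o['grip_width'],c['hand_eye'].round(3).tolist(),o['time_s'])
```

```text
[0.50763204 0.01992861 0.22971025] [-3.14135160e+00 -9.11671851e-04 -2.84816811e+00] [-3.26163524e-02  2.07419423e-01  1.63857221e+00 -5.40582876e-04
  1.29638750e+00 -1.89669064e+00] 0.000484842395086882 [[-0.001, 0.971, 0.24, 0.07], [1.0, 0.001, -0.0, -0.001], [-0.0, 0.24, -0.971, -0.154], [0.0, 0.0, 0.0, 1.0]] 1.6
```

View pics/w1.png

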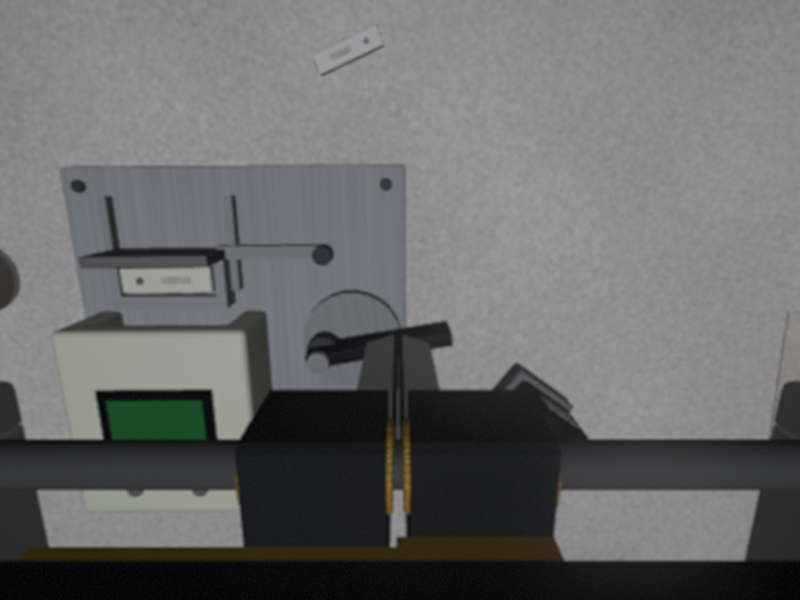

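The wrist view shows the rear plate corners at (63,168) and (405,165), the roller top at (322,254), the lever tip at about (450,328), and the meant cassette in its nest at (167,281). Next I refine the pose with these.

Run:
```python
import h;from h import *
h.C['wrist']=np.load('wrist.npz')
L={'scene':([[-105,-135,10],[-105,135,10],[175,135,10],[175,-135,10],[111,57.5,52]],[[247,294],[408,262],[457,404],[268,447],[395,360]]),
'side':([[-105,-135,10],[-105,135,10],[175,135,10],[175,-135,10],[111,57.5,52]],[[502,430],[325,367],[410,274],[558,318],[434,280]]),
'wrist':([[-105,-135,10],[-105,135,10],[-36.5,70,28]],[[63,168],[405,165],[322,254]])}
f=lambda q:np.concatenate([(proj(n,r2w(q,P))/.64-m).ravel()*(1 if n!='wrist' else .8) for n,(P,m) in L.items()])
s=least_squares(f,[.5,0,0],loss='soft_l1',f_scale=3);q=s.x;print(q,f(q)[-6:].round(1))
sw=least_squares(lambda q:(proj('wrist',r2w(q,L['wrist'][0]))/.64-L['wrist'][1]).ravel(),q);print('wrist only',sw.x)
c=r2w(q,[36.5,70,62])[0]
for z,uv in((.062,(448,323)),(.062,(452,334))):
    d=back('wrist',uv,z)-c;print(np.hypot(*d[:2]),np.arctan2(d[1],d[0])-q[2])
prev=None
for phi in [1.75,1.5,1.25,1,.75,.5,.25,.1,0]:
    u=np.array([np.cos(phi),np.sin(phi)]);n=np.array([-u[1],u[0]])
    p=np.array([36.5,70])+65*u+(6+12.5*abs(n[1])+8*abs(n[0]))*n
    w=r2w(q,[*p,63])[0]*100;print(phi,p.round(0),w.round(2),'' if prev is None else (w-prev).round(2));prev=w
print('push',r2w(q,[-42,-50,46])[0])
```

```text
[ 0.56656808 -0.09706935  0.29834956] [-4.7 -0.6  0.1  0.2 -0.3  2.3]
wrist only [ 0.56570211 -0.09527359  0.30342442]
0.09945702899636928 1.8719933200510908
0.1003133518671387 1.7829588458399215
1.75 [  9. 131.] [53.67  3.09  6.3 ] 
1.5 [ 26. 136.] [55.17  4.05  6.3 ] [1.5  0.96 0.  ]
1.25 [ 40. 137.] [56.48  4.59  6.3 ] [1.31 0.54 0.  ]
1 [ 55. 135.] [57.96  4.84  6.3 ] [1.48 0.25 0.  ]
0.75 [ 70. 129.] [59.55  4.72  6.3 ] [ 1.59 -0.12  0.  ]
0.5 [ 84. 119.] [61.13  4.16  6.3 ] [ 1.59 -0.55  0.  ]
0.25 [ 95. 106.] [62.59  3.16  6.3 ] [ 1.45 -1.    0.  ]
0.1 [99. 96.] [63.33  2.35  6.3 ] [ 0.75 -0.81  0.  ]
0 [102.  88.] [63.76  1.74  6.3 ] [ 0.42 -0.62  0.  ]
push [ 0.54112067 -0.1572061   0.046     ]
```

{"api": "apply_moves", "payload": {
  "deltas": [
    [255,0,0,-4,0,0,0],
    [255,0,0,-4,0,0,0],
    [255,0,0,-4,0,0,0],
    [255,0,0,-3,0,0,0],
    [255,0,0,-1.7,0,0,0],
    [255,0,0,0,0,0,0]
  ]
}}

```text
time_s: 2.25
ee_pos: [0.5044, 0.0244, 0.0615]
eef_rot: [3.14, -0.004, -2.843]
force: [-0.2, -0.8, 0.1]
grip_width: 0.0001
grip_force: 0.0
```

{"api": "apply_moves", "payload": {
  "deltas": [
    [255,1.0,0.4,0,0,0,0],
    [255,1.0,0.4,0,0,0,0],
    [255,0.9,0.3,0,0,0,0],
    [255,0.75,0.48,0,0,0,0],
    [255,0.75,0.48,0,0,0,0],
    [255,0.65,0.27,0,0,0,0],
    [255,0.66,0.27,0,0,0,0]
  ]
}}

```text
time_s: 2.95
ee_pos: [0.5634, 0.0496, 0.0632]
eef_rot: [3.141, -0.001, -2.844]
force: [-3.5, -3.1, -0.8]
grip_width: 0.0002
grip_force: 1.9
```

{"api": "apply_moves", "payload": {
  "deltas": [
    [255,0.74,0.05,0,0,0,0],
    [255,0.74,0.05,0,0,0,0],
    [255,0.8,-0.06,0,0,0,0],
    [255,0.8,-0.06,0,0,0,0],
    [255,0.8,-0.28,0,0,0,0],
    [255,0.8,-0.28,0,0,0,0],
    [255,0.72,-0.5,0,0,0,0],
    [255,0.72,-0.5,0,0,0,0]
  ]
}}

```text
time_s: 3.75
ee_pos: [0.625, 0.0332, 0.0635]
eef_rot: [3.141, 0.0, -2.844]
force: [-3.8, 1.1, -0.1]
grip_width: 0.0001
grip_force: 1.7
```

{"api": "apply_moves", "payload": {
  "deltas": [
    [255,0.35,-0.4,0,0,0,0],
    [255,0.4,-0.45,0,0,0,0],
    [255,0.2,-0.3,0,0,0,0],
    [255,0.2,-0.3,0,0,0,0],
    [255,0,0,0,0,0,0]
  ]
}}

```text
time_s: 4.25
ee_pos: [0.6363, 0.0186, 0.0636]
eef_rot: [-3.141, 0.001, -2.845]
force: [-0.4, 0.5, 0.0]
grip_width: 0.0006
grip_force: 0.0
```

{"api": "apply_moves", "payload": {
  "deltas": [
    [255,0.06,-0.2,0,0,0,0],
    [255,0.06,-0.2,0,0,0,0],
    [255,0,0,0,0,0,0]
  ]
}}

```text
time_s: 4.55
ee_pos: [0.637, 0.0169, 0.0636]
eef_rot: [3.139, 0.001, -2.844]
force: [-2.8, 13.7, 1.4]
grip_width: -0.0001
grip_force: 7.0
```

{"api": "apply_moves", "payload": {
  "deltas": [
    [255,-0.3,0.8,0,0,0,0],
    [255,-0.4,1.2,0,0,0,0],
    [255,0,0,4,0,0,0],
    [255,0,0,4,0,0,0],
    [255,0,0,4,0,0,0],
    [255,-3,-3,0,0,0,0],
    [255,-3,-3,0,0,0,0],
    [255,-3,-3,0,0,0,0],
    [255,-2,-4,0,0,0,0],
    [255,-1.2,-4,0,0,0,0]
  ]
}}

```text
time_s: 5.55
ee_pos: [0.5068, -0.1356, 0.184]
eef_rot: [-3.141, 0.001, -2.844]
force: [0.4, -0.6, -0.2]
grip_width: 0.0002
grip_force: 0.0
```

{"api": "apply_moves", "payload": {
  "deltas": [
    [255,0,-2.6,0,0,0,0],
    [255,0,0,0,0,0,0]
  ]
}}

```text
time_s: 5.75
ee_pos: [0.5077, -0.1631, 0.1837]
eef_rot: [-3.14, 0.0, -2.847]
force: [-0.2, 0.6, -0.2]
grip_width: 0.0006
grip_force: 0.0
```

Run:
```python
from station import ctrl
import cv2,numpy as np
o=ctrl.get_obs();print(o['ee_pos'],o['eef_rot'],o['qpos'])
a=ctrl.camera("scene")['img'][150:300,140:320,::-1];b=ctrl.camera("side")['img'][150:300,190:370,::-1]
cv2.imwrite("pics/c2.png",cv2.resize(np.hstack([a,b]),(800,333),interpolation=cv2.INTER_CUBIC))
```

```text
[ 0.50773525 -0.16314717  0.18373885] [-3.14036195e+00  4.94307150e-04 -2.84741228e+00] [-3.79283963e-01  3.05512051e-01  1.62642716e+00 -6.99083232e-04
  1.20849955e+00 -2.24401297e+00]
```

View pics/c2.png

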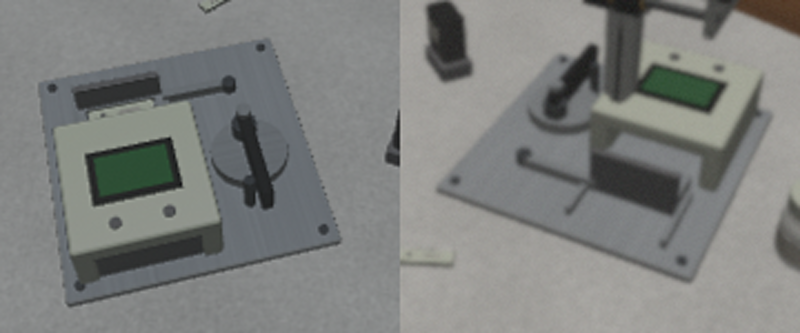

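The crop shows the lever lying along +x against the end pin (pin at (250,188)), with the slide still out and the cassette in its nest at (122,108). Now the slide push.

{"api": "apply_moves", "payload": {
  "deltas": [
    [255,0,0,-4,0,0,0],
    [255,0,0,-4,0,0,0],
    [255,0,0,-2.5,0,0,0],
    [255,0,0,-1.4,0,0,0],
    [255,0,0,0,0,0,0]
  ]
}}

```text
time_s: 6.35
ee_pos: [0.5077, -0.1597, 0.0632]
eef_rot: [3.14, -0.002, -2.843]
force: [0.3, 0.3, 0.3]
grip_width: 0.0002
grip_force: 0.0
```

{"api": "apply_moves", "payload": {
  "deltas": [
    [255,0.95,0.29,0,0,0,0],
    [255,0.95,0.29,0,0,0,0],
    [255,0.57,0.18,0,0,0,0],
    [255,0.57,0.18,0,0,0,0],
    [255,0.57,0.18,0,0,0,0],
    [255,0.57,0.18,0,0,0,0],
    [255,0.57,0.18,0,0,0,0],
    [255,0.57,0.18,0,0,0,0],
    [255,0.57,0.18,0,0,0,0]
  ]
}}

```text
time_s: 7.25
ee_pos: [0.5675, -0.1425, 0.0644]
eef_rot: [-3.141, -0.0, -2.844]
force: [-1.9, -2.3, 2.4]
grip_width: 0.0006
grip_force: 1.4
```

{"api": "apply_moves", "payload": {
  "deltas": [
    [255,0.29,0.09,0,0,0,0],
    [255,0.29,0.09,0,0,0,0],
    [255,0.19,0.06,0,0,0,0],
    [255,0,0,0,0,0,0]
  ]
}}

```text
time_s: 7.65
ee_pos: [0.5719, -0.141, 0.0644]
eef_rot: [3.14, -0.008, -2.845]
force: [-28.9, -7.7, 17.2]
grip_width: 0.0003
grip_force: 14.9
```

{"api": "apply_moves", "payload": {
  "deltas": [
    [255,-0.48,-0.15,0,0,0,0],
    [255,-1,-0.3,0,0,0,0],
    [255,-2,-0.6,0,0,0,0],
    [255,0,0,4,0,0,0],
    [255,0,0,4,0,0,0],
    [255,0,0,4,0,0,0],
    [255,-3,0,3,0,0,0],
    [255,-4,0,0,0,0,0],
    [255,-4,0,0,0,0,0],
    [255,0,0,0,0,0,0]
  ]
}}

```text
time_s: 8.65
ee_pos: [0.4267, -0.1503, 0.2145]
eef_rot: [3.141, 0.0, -2.845]
force: [-0.4, -0.2, -0.3]
grip_width: 0.0004
grip_force: 0.0
```

Run:
```python
from station import ctrl
import cv2,numpy as np
o=ctrl.get_obs();print(o['ee_pos'],o['force'],o['time_s'])
a=ctrl.camera("scene")['img'][150:300,140:320,::-1];b=ctrl.camera("side")['img'][150:300,190:370,::-1]
cv2.imwrite("pics/c3.png",cv2.resize(np.hstack([a,b]),(800,333),interpolation=cv2.INTER_CUBIC))
c=ctrl.camera("wrist");cv2.imwrite("pics/w3.png",cv2.resize(c['img'][:,:,::-1],(800,600),interpolation=cv2.INTER_CUBIC))
```

```text
[ 0.42668635 -0.15025204  0.21449363] [-0.4202427  -0.24351182 -0.26907764] 8.65
```

View pics/c3.png

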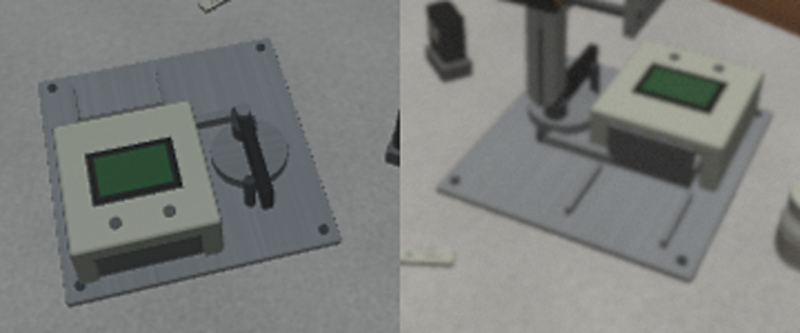

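View pics/w3.png

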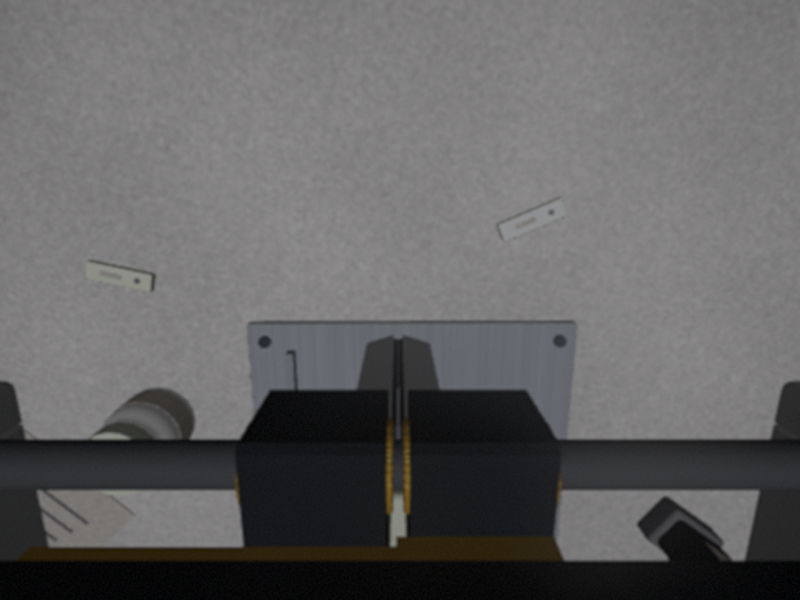

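The crops show the plate flush in the mouth, the lever still on the pin, and the stamp and jar where they were. A steep 29 N at the end confirms the hard stop, and the robot is clear of everything.

```bash
python3 -c "
from station import ctrl
print(ctrl.hand_in())"
```

```text
the job is handed in; nothing more can be done
None
```

The job is handed in: the lever is against the end pin, the slide was then pushed home to its hard stop, the stamp and jar were left where they stood, and the robot is clear of everything (no verdict was returned).

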